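# Lay the knife and fork on the serving board

## Robot

A 6-joint arm with a two-finger parallel gripper is mounted at the origin on the work surface. World frame = base frame: x ahead of the robot, y to its left, z up, the work surface at z = 0. Lengths are in m, angles in degrees, forces in N, time in s.
With the tool pointing down it reaches from about 0.4 to 0.825 m from the base axis. Payload 7 kg.
Tool frame: the origin (TCP) lies at the very end of the fingers, on their centre line; the grasp point (between the pads) lies r.grip_depth behind it (r.grip_depth is the distance from the TCP to the grasp point, in m); z points along the fingers, y is the direction in which the jaws open and shut (so a half turn about z gives the same grasp; the last joint's range is limited). The gripper opens to 88 mm and grips with 3 to 60 N. Pads are 19 mm wide; open, the fingers measure 130 mm over their backs; the gripper's body (78 mm by 193 mm) begins 47 mm behind the grasp point.
Start: joints at [-53.566, 20.546, 0.682, 0, -70.136, -16.507], TCP at [0.23, -0.635, 0.227] pointing down, gripper open.
Joint ranges: [-176.03, 176.03], [-82.01, 121.73], [-58.28, 71.71], [-173.87, 95.51], [-174.79, -0.11], [-173.66, 173.66]. Speed limits (degrees/s): [136.94, 136.94, 172.46, 180, 180, 180].

## Interface

Orientations are given as [roll, pitch, yaw] about the fixed x, y, z axes, in that order (R = Rz(yaw) Ry(pitch) Rx(roll)).
In Python, from plant import get_state, vision, r gives the robot as it stands.
- The arm moves only by the shell command python3 -m handwheel 'ROWS' [FORCE]. ROWS is JSON, a list of rows, each a list of 5 numbers: the shift along the tool's x, y, z in mm, then the turn about the tool's z in degrees, then the finger opening in mm, from 0 to 87.6. A call has exactly 8 rows; each row shifts and turns the commanded pose from where the row before left it, along the tool's axes as they then stand; what a row does not reach is not made up. A row lasts 1/8 s, in which the tool goes at most 62.5 mm and 10.7 degrees, less where a joint would pass 70% of its speed; a pose out of reach is approached as far as the arm can. A call with a gripper value outside its range is refused whole. The fingers move at their own pace and stop on an object; FORCE is the grip in N (left out, the last holds). Time passes only in rows, so rows that do not move let the fingers close, or fill a call up. It gives the time, the measured TCP pose, the force and the opening at its end, in the units of the state.
- get_state(): the state, without advancing time (a new reading comes with each control period).
- vision.capture(name): name is "side" or "top"; returns a dict with "color" (384x512x3 uint8, red, green, blue), "range_z" (384x512 float32, m along the optical axis (not along the pixel's ray), 0 where there is no reading), "K" (3x3 intrinsics, pixels), "R" (3x3) and "t" (3): a world point X has camera coordinates R X + t. Camera axes: x right, y down, z forward; pixel columns grow to the right and rows downward; lengths in m; the calibration is good to about 2 mm. A picture is of the moment at which its call begins.
- r.close_job(): hands the job in, once; it reports no verdict.
The state is a dict: "time_s": time; "joints": joint angles; "qd": joint speeds; "joint_torque": joint torques, N m; "tcp_pos": TCP position; "eef_rot": TCP orientation; "contact_force": force on the tool from outside, world axes, zero at the start; "moment": the same for the moment, N m; "gripper_width": finger opening in m.
Only numpy, scipy, OpenCV 4.12 (cv2) and the standard library are available. Lean on these libraries where they do the work, as an engineer would, in place of code of your own. Each camera call takes 0.05 s, during which the arm holds its last target. There are 200 camera calls.

## Task

Lay the steak knife and the fork flat on the paddle-shaped wooden serving board, side by side along it, both with their handles towards the board's own handle: seen from that end, the fork in the left half and the knife in the right half. Set them down rather than drop them, do not push the board about, and leave the spoon, the salt and pepper and the glass mug where they are.

Things in the scene. Friction and masses are not known exactly. Their poses are not given: they have to be found in the camera images.
- board: Loose light-wood serving board shaped like a paddle: a rectangle 260 long (x), 180 wide (y), 12 thick, with a short handle 36 wide sticking out 92 mm from the middle of its -x end, flush with it. Origin: centre of the rectangle's underside (top face 12 mm above). x: along the board away from its handle, y to the left seen from the handle, z up.
- knife: Steak knife, 190 mm long, 85 g: black riveted handle (110 long, 20 wide, 14 thick, lying flat on its broad side) and a plain pointed steel blade 20 wide, 3 thick, held 5 mm clear of the surface. Origin: underside of the handle at its balance and grip point, 25 mm behind the handle's front end, 85 ahead of its rear end, 105 behind the tip. x: handle to tip; z: up at the start.
- knife_tip (a point): Point of the knife's blade, at (105, 0, 7) mm in the knife's frame.
- fork: Fork, 190 mm long, 75 g: black riveted handle (110 long, 20 wide, 14 thick, lying flat on its broad side), a narrow steel neck and a four-tined head 25 wide, 3 thick, held 5 mm clear of the surface. Origin: underside of the handle at its balance and grip point, 25 mm behind the handle's front end, 85 ahead of its rear end, 105 behind the tip. x: handle to tip; z: up at the start.
- fork_tip (a point): Tips of the fork's tines, at (105, 0, 7) mm in the fork's frame.
- spoon: Bystander: spoon with the same handle and a round bowl 42 wide, 185 mm long, lying between board and cutlery. Origin and axes as for the knife.
- salt: Bystander: white ceramic salt shaker, 40 mm across, 70 tall, standing between board and cutlery, beyond the spoon. Origin: centre of its underside.
- mill: Bystander: dark wooden pepper mill, 56 mm across, 180 tall. Origin: centre of its underside.
- mug_a: Bystander: empty glass mug with a side handle at its y, 80 mm across, 120 tall, beyond the board near the candlestick. Origin: centre of its underside.

How it is judged:
By the outcome, as a careful person would: the job done as asked, in the order asked, and still so for the second after the job is handed in, with the robot touching nothing.
It also fails if it takes over 67 s, if anything falls off the work surface, if the arm or the gripper's body presses on something with over 40 N, if the wrist force passes 120 N, or if a joint passes its speed limit or range.

## Working session

There is one attempt and no reset: what is moved stays moved. The work goes in short steps, Python scripts to look and compute and a shell command to move; the robot and the scene stay as the last step left them, time stands still between calls to the robot, and variables do not carry over. Pictures are saved under pics/ and viewed, and the job is handed in when it is done.

```bash
mkdir -p pics; python3 - <<'E'
from plant import get_state, vision, r
import cv2,numpy as np
s=get_state();print(s['time_s'],s['tcp_pos'],s['eef_rot'],s['gripper_width'],r.grip_depth)
for n in('top','side'):
    c=vision.capture(n);np.savez(f'{n}0.npz',**c);cv2.imwrite(f'pics/{n}0.png',c['color'][...,::-1]);print(n,c['K'].tolist(),(-c['R'].T@c['t']),c['R'].round(3).tolist())
E
```

```text
0.0 [ 0.22987814 -0.63413703  0.22562225] [ 1.79905390e+02 -8.27366387e-03 -1.60079458e+02] 0.08724530322123121 0.0188
top [[457.476231674755, 0.0, 257.28603833846853], [0.0, 457.476231674755, 185.22955862979293], [0.0, 0.0, 1.0]] [ 0.52107797 -0.1053898   1.01177821] [[-0.027, -0.999, -0.025], [-0.998, 0.028, -0.06], [0.06, 0.023, -0.998]]
side [[443.0530204824183, 0.0, 255.0001878373524], [0.0, 443.0530204824183, 188.0018108847969], [0.0, 0.0, 1.0]] [0.45940186 0.87540178 0.58432743] [[-0.986, -0.166, 0.023], [-0.103, 0.49, -0.866], [0.132, -0.856, -0.5]]
```

View pics/top0.png

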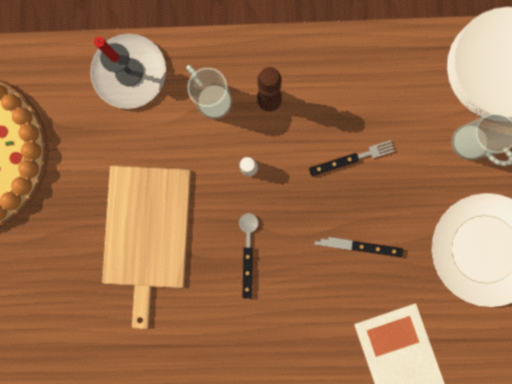

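View pics/side0.png

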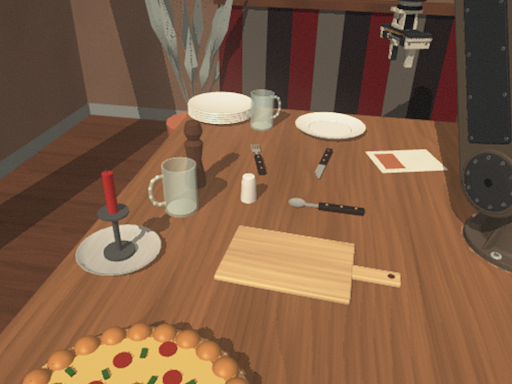

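The top view shows the fork (handle end about (311,170), tines about (395,146)), the knife (tip about (316,241), handle end about (405,250)), and the board (rectangle corners about (110,167), (190,170), (183,287), (103,283)) with its handle pointing down the image.

```bash
cat > h.py <<'E'
import numpy as np,cv2
def ray(c,px,z):
    d=c['R'].T@np.linalg.inv(c['K'])@np.array([px[0],px[1],1.]); o=-c['R'].T@c['t']
    return o+d*(z-o[2])/d[2]
def blob(c,box,f,z):
    """mask f inside box(u0,v0,u1,v1) -> world minAreaRect (pts, centre, size, )"""
    u0,v0,u1,v1=box; m=np.zeros(c['color'].shape[:2],np.uint8)
    m[v0:v1,u0:u1]=f(c['color'].astype(int))[v0:v1,u0:u1]
    n,l,st,_=cv2.connectedComponentsWithStats(cv2.morphologyEx(m,cv2.MORPH_CLOSE,np.ones((3,3))))
    k=1+np.argmax(st[1:,4]); v,u=np.nonzero(l==k)
    P=np.array([ray(c,p,z)[:2] for p in zip(u,v)],np.float32)
    (cx,cy),sz,a=cv2.minAreaRect(P)
    w=np.linalg.eigh(np.cov((P-P.mean(0)).T))[1][:,1]
    return P.mean(0),(cx,cy),sz,np.degrees(np.arctan2(w[1],w[0]))
dark=lambda c:(c.sum(2)<150)
wood=lambda c:(c[...,0]>170)&(c[...,2]<190)
E
python3 - <<'E'
from h import *
c=dict(np.load('top0.npz'))
print('knife',blob(c,(340,235,412,262),dark,.014))
print('fork',blob(c,(305,145,365,180),dark,.014))
print('spoon',blob(c,(238,240,258,302),dark,.014))
print('board',blob(c,(95,155,200,290),wood,.012))
print('all',blob(c,(95,155,200,335),wood,.012))
for n,p,z in [('ktip',(316,241),.007),('kend',(404,252),.007),('ftip',(394,146),.007),('fend',(311,171),.01),('bhandleend',(139,328),.012),('salt',(248,167),.07),('bTL',(110,167),.012),('bTR',(190,170),.012),('bBR',(183,287),.012),('bBL',(103,283),.012),('mugtop',(207,85),.12),('mill',(269,77),.18)]: print(n,ray(c,p,z).round(3))
im=c['color'][...,::-1]
a=cv2.resize(im[130:270,290:420],None,fx=5,fy=4.2);cv2.imwrite('pics/z1.png',a)
E
```

```text
knife (array([ 0.43688026, -0.33799902], dtype=float32), (0.4370438754558563, -0.33729228377342224), (0.10735166072845459, 0.018003592267632484), np.float64(79.92085739828481))
fork (array([ 0.6216445, -0.2492054], dtype=float32), (0.6218379139900208, -0.24985463917255402), (0.019174832850694656, 0.10622824728488922), np.float64(106.03744671640631))
spoon (array([ 0.39315632, -0.05642616], dtype=float32), (0.3932023048400879, -0.05603531375527382), (0.019483959302306175, 0.1049766093492508), np.float64(176.638734206207))
board (array([0.4986379 , 0.16599075], dtype=float32), (0.49844083189964294, 0.1755591630935669), (0.20705406367778778, 0.2713012397289276), np.float64(176.6586702672906))
all (array([0.48801014, 0.16681641], dtype=float32), (0.4558519423007965, 0.17579074203968048), (0.20680223405361176, 0.3571930527687073), np.float64(176.2289654755199))
ktip [ 0.457 -0.207  0.007]
kend [ 0.428 -0.396  0.007]
ftip [ 0.66  -0.385  0.007]
fend [ 0.61  -0.201  0.01 ]
bhandleend [0.279 0.182 0.012]
salt [ 0.616 -0.065  0.07 ]
bTL [0.631 0.243 0.012]
bTR [0.619 0.065 0.012]
bBR [0.365 0.085 0.012]
bBL [0.378 0.26  0.012]
mugtop [0.777 0.01  0.12 ]
mill [ 0.771 -0.113  0.18 ]
```

View pics/z1.png

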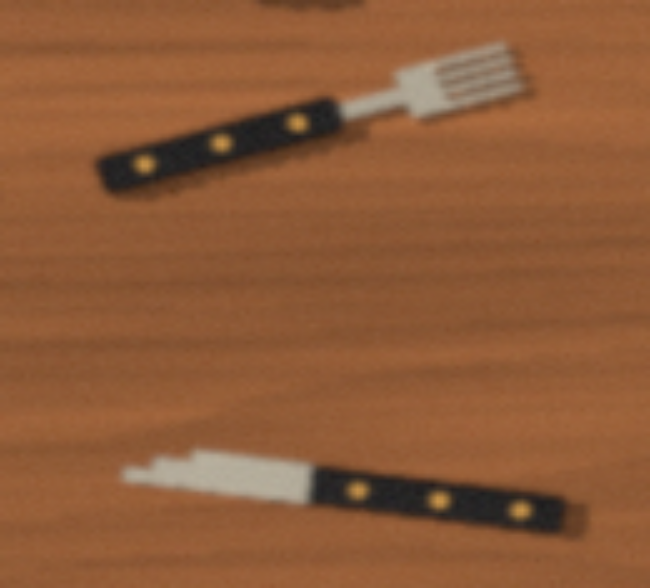

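```bash
cat >> h.py <<'E'
def go(x,y,z,yaw):
    from plant import get_state
    s=get_state(); p=s['tcp_pos']; psi=np.radians(s['eef_rot'][2]); d=np.array([x,y,z])-p
    X=np.array([np.cos(psi),np.sin(psi),0]);Y=np.array([np.sin(psi),-np.cos(psi),0])
    t=(np.degrees(psi)-yaw+180)%360-180
    print('t',s['time_s'],'shift',(1000*np.array([d@X,d@Y,-d[2]])).round(1),'turn',round(t,1),'w',round(s['gripper_width'],4),'F',s['contact_force'].round(1),'rot',s['eef_rot'].round(1),'p',p.round(4),'q6',s['joints'][5].round(1))
E
python3 -m handwheel '[[-38.6,29,15.5,0,60],[-38.6,29,15.5,0,60],[-38.6,29,15.5,0,60],[-38.6,29,15.5,0,60],[-38.6,29,15.5,0,60],[-38.6,29,15.5,0,60],[-38.6,29,15.5,0,60],[-38.6,29,15.5,0,60]]' 25
python3 -m handwheel '[[0,0,0,-10,60],[0,0,0,-10,60],[0,0,0,-10,60],[0,0,0,-10,60],[0,0,0,-10,60],[0,0,0,-10,60],[0,0,0,0,60],[0,0,0,0,60]]'
python3 - <<'E'
from h import *
from plant import vision
go(.4415,-.310,.003,-99)
c=vision.capture('side');cv2.imwrite('pics/s1.png',cv2.resize(c['color'][80:240,230:430,::-1],None,fx=4,fy=3.7))
E
```

```text
time_s: 1.1
tcp_pos: [0.4418, -0.3098, 0.102]
eef_rot: [180.0, -0.0, -160.1]
contact_force: [1.2, -0.4, -0.6]
gripper_width: 0.0601
time_s: 2.1
tcp_pos: [0.4411, -0.3112, 0.1024]
eef_rot: [180.0, 0.0, -100.3]
contact_force: [0.4, -0.9, 0.6]
gripper_width: 0.06
t 2.1 shift [-1.2 -0.2 99.4] turn -1.3 w 0.06 F [ 0.4 -0.9  0.6] rot [ 180.     0.  -100.3] p [ 0.4411 -0.3112  0.1024] q6 4.1
```

View pics/s1.png

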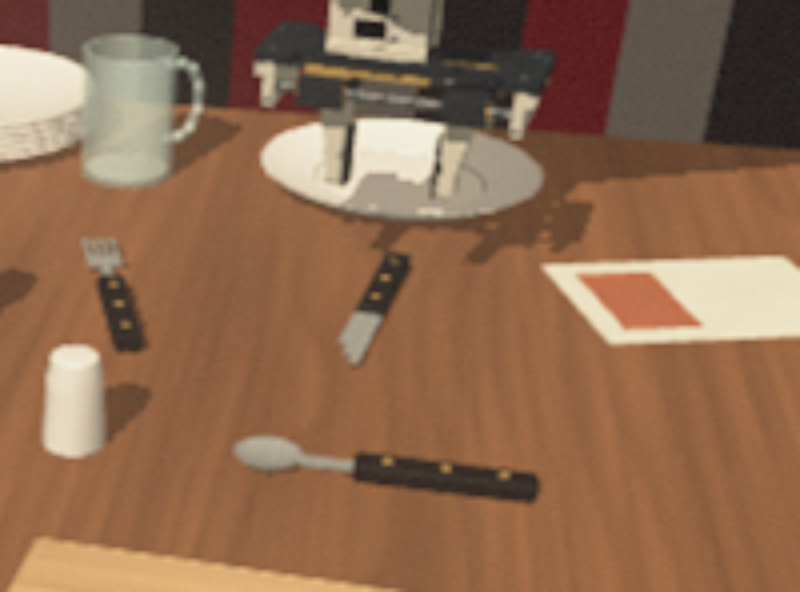

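The gripper hovers above and straddles the knife handle (about (385,290) in the crop). I'll descend and grip.

```bash
python3 -m handwheel '[[-1,0,25,-1,60],[0,0,25,0,60],[0,0,20,0,60],[0,0,12,0,60],[0,0,8,0,60],[0,0,5,0,60],[0,0,3,0,60],[0,0,0,0,60]]'
python3 - <<'E'
from h import *
from plant import vision
go(.4415,-.310,.003,-99)
c=vision.capture('side');cv2.imwrite('pics/s2.png',cv2.resize(c['color'][100:220,260:400,::-1],None,fx=5,fy=5))
E
```

```text
time_s: 3.15
tcp_pos: [0.4416, -0.3103, 0.0047]
eef_rot: [-180.0, -0.0, -99.1]
contact_force: [0.9, 0.1, -0.5]
gripper_width: 0.0598
t 3.15 shift [-0.3  0.1  1.7] turn -0.1 w 0.0598 F [ 0.9  0.1 -0.5] rot [-180.    -0.   -99.1] p [ 0.4416 -0.3103  0.0047] q6 5.2
```

View pics/s2.png

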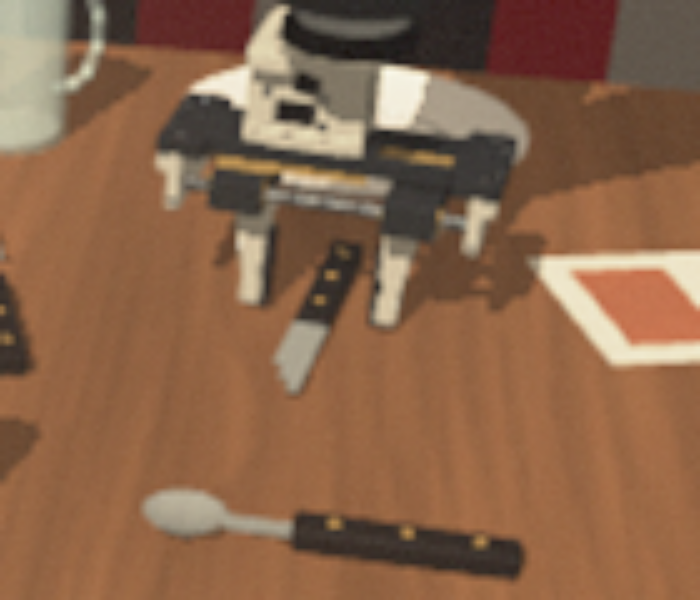

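The fingers straddle the handle just behind the blade. Closing and lifting.

```bash
python3 -m handwheel '[[0,0,1.5,0,45],[0,0,0,0,30],[0,0,0,0,20],[0,0,0,0,10],[0,0,0,0,10],[0,0,0,0,10],[0,0,0,0,10],[0,0,0,0,10]]' 30
python3 -m handwheel '[[0,0,-3,0,10],[0,0,-5,0,10],[0,0,-15,0,10],[0,0,-25,0,10],[0,0,-25,0,10],[0,0,-25,0,10],[0,0,-20,0,10],[0,0,-10,0,10]]'
python3 - <<'E'
from h import *
from plant import vision
go(.4847,.1188,.12,176)
for n in('side','top'):
  c=vision.capture(n);np.savez(n+'3.npz',**c);cv2.imwrite(f'pics/{n}3.png',c['color'][...,::-1])
E
```

```text
time_s: 4.2
tcp_pos: [0.4414, -0.3102, 0.0031]
eef_rot: [180.0, -0.0, -99.1]
contact_force: [-1.4, 0.0, 0.8]
gripper_width: 0.0195
time_s: 5.2
tcp_pos: [0.442, -0.3104, 0.1332]
eef_rot: [-179.8, -0.0, -99.1]
contact_force: [-0.7, 0.1, -1.5]
gripper_width: 0.0195
t 5.2 shift [-430.6   25.5   13.2] turn 84.9 w 0.0195 F [-0.7  0.1 -1.5] rot [-179.8   -0.   -99.1] p [ 0.442  -0.3104  0.1332] q6 5.2
```

View pics/side3.png

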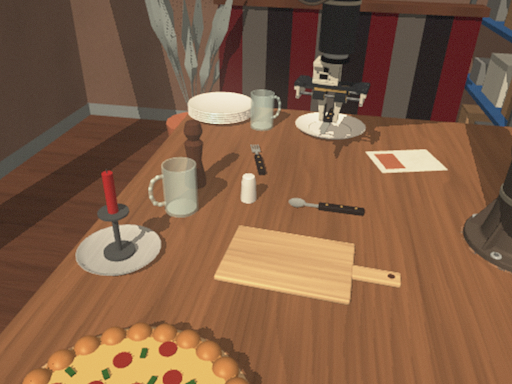

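View pics/top3.png

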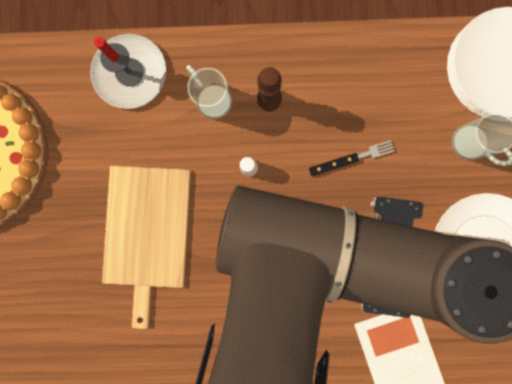

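The knife is held and clear of the table, and nothing else has moved. Moving it over the board, then turning.

```bash
python3 -m handwheel '[[-54,3.2,0,0,10],[-54,3.2,0,0,10],[-54,3.2,0,0,10],[-54,3.2,0,0,10],[-54,3.2,0,0,10],[-54,3.2,0,0,10],[-54,3.2,0,0,10],[-52,3.2,0,0,10]]'
python3 -m handwheel '[[0,0,0,10.6,10],[0,0,0,10.6,10],[0,0,0,10.6,10],[0,0,0,10.6,10],[0,0,0,10.6,10],[0,0,0,10.6,10],[0,0,0,10.6,10],[0,0,0,10.6,10]]'
python3 - <<'E'
from h import *
from plant import vision
go(.4847,.1188,.12,176)
for n in('side',):
  c=vision.capture(n);np.savez(n+'4.npz',**c);cv2.imwrite(f'pics/{n}4.png',cv2.resize(c['color'][100:330,180:430,::-1],None,fx=3,fy=2.6))
E
```

```text
time_s: 6.3
tcp_pos: [0.4834, 0.1201, 0.1304]
eef_rot: [180.0, -0.0, -99.1]
contact_force: [0.8, -1.1, -1.7]
gripper_width: 0.0199
time_s: 7.3
tcp_pos: [0.4834, 0.1181, 0.1302]
eef_rot: [-179.9, -0.1, 175.8]
contact_force: [-0.4, -0.1, -1.1]
gripper_width: 0.0196
t 7.3 shift [-1.2  0.8 10.2] turn -0.2 w 0.0196 F [-0.4 -0.1 -1.1] rot [-1.799e+02 -1.000e-01  1.758e+02] p [0.4834 0.1181 0.1302] q6 -130.6
```

View pics/side4.png

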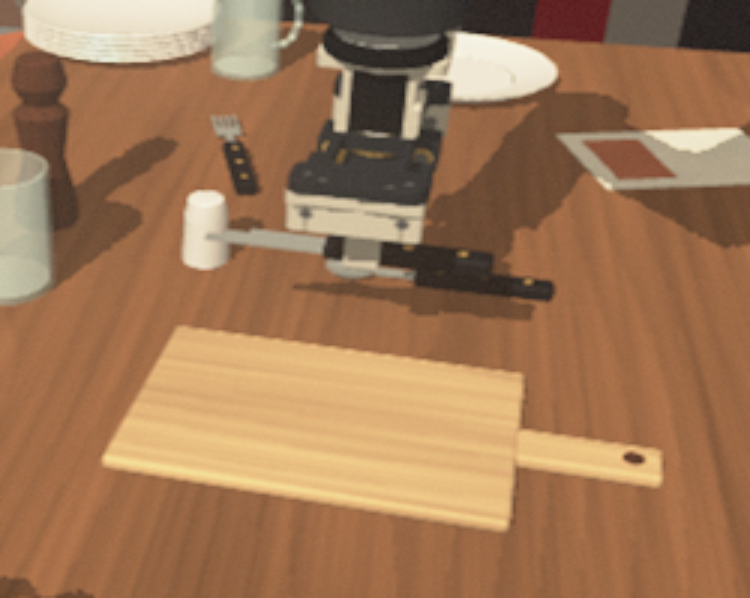

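The knife is parallel to the board and over its right half, with its handle towards the board's handle. Lowering.

```bash
python3 -m handwheel '[[-1,1,25,0,10],[0,0,25,0,10],[0,0,25,0,10],[0,0,20,0,10],[0,0,10,0,10],[0,0,5,0,10],[0,0,2,0,10],[0,0,1,0,10]]'
python3 - <<'E'
from h import *
from plant import vision
go(.4847,.1188,.015,176)
for n in('side',):
  c=vision.capture(n);np.savez(n+'5.npz',**c);cv2.imwrite(f'pics/{n}5.png',cv2.resize(c['color'][180:330,200:420,::-1],None,fx=3.6,fy=3.6))
E
```

```text
time_s: 8.35
tcp_pos: [0.4854, 0.1196, 0.0185]
eef_rot: [180.0, 0.0, 176.2]
contact_force: [0.2, 0.5, -1.4]
gripper_width: 0.0198
t 8.35 shift [ 0.6 -0.8  3.5] turn 0.2 w 0.0198 F [ 0.2  0.5 -1.4] rot [180.    0.  176.2] p [0.4854 0.1196 0.0185] q6 -130.3
```

View pics/side5.png

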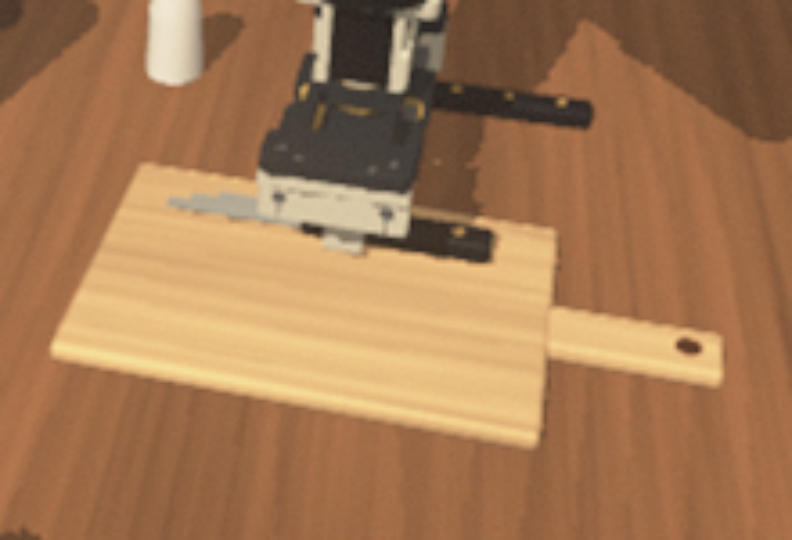

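The knife is just above the board's right half. Feeling for contact.

```bash
python3 -m handwheel '[[0,0,1,0,10],[0,0,0,0,10],[0,0,1,0,10],[0,0,0,0,10],[0,0,0.5,0,10],[0,0,0,0,10],[0,0,0,0,10],[0,0,0,0,10]]'
```

```text
time_s: 9.4
tcp_pos: [0.485, 0.1193, 0.0156]
eef_rot: [-180.0, -0.0, 176.1]
contact_force: [-0.2, -0.1, -1.3]
gripper_width: 0.0194
```

```bash
python3 -m handwheel '[[0,0,0.5,0,10],[0,0,0,0,10],[0,0,0,0,10],[0,0,0.4,0,10],[0,0,0,0,10],[0,0,0,0,10],[0,0,0,0,10],[0,0,0,0,10]]'
```

```text
time_s: 10.4
tcp_pos: [0.4851, 0.1194, 0.0151]
eef_rot: [180.0, 0.0, 176.1]
contact_force: [-2.7, -0.4, 5.6]
gripper_width: 0.0195
```

Contact felt (5.6 N up). Releasing, then rising.

```bash
python3 -m handwheel '[[0,0,0,0,24],[0,0,0,0,30],[0,0,0,0,40],[0,0,0,0,44],[0,0,0,0,44],[0,0,0,0,44],[0,0,-3,0,44],[0,0,-5,0,44]]'
python3 -m handwheel '[[0,0,-12,0,44],[0,0,-20,0,50],[0,0,-25,0,60],[0,0,-25,0,60],[0,0,-25,0,60],[0,0,-15,0,60],[0,0,0,0,60],[0,0,0,0,60]]'
python3 - <<'E'
from h import *
from plant import vision
go(.631,-.281,.14,-75)
for n in('side',):
  c=vision.capture(n);np.savez(n+'6.npz',**c);cv2.imwrite(f'pics/{n}6.png',cv2.resize(c['color'][130:330,200:420,::-1],None,fx=3.6,fy=3))
E
```

```text
time_s: 11.4
tcp_pos: [0.485, 0.1193, 0.0229]
eef_rot: [-180.0, -0.0, 176.1]
contact_force: [0.9, 0.3, -0.4]
gripper_width: 0.0439
time_s: 12.4
tcp_pos: [0.4845, 0.1191, 0.1439]
eef_rot: [-180.0, -0.1, 176.1]
contact_force: [-0.8, -0.0, -1.1]
gripper_width: 0.0599
t 12.4 shift [-173.3 -389.3    3.9] turn -108.9 w 0.0599 F [-0.8 -0.  -1.1] rot [-1.800e+02 -1.000e-01  1.761e+02] p [0.4845 0.1191 0.1439] q6 -130.3
```

View pics/side6.png

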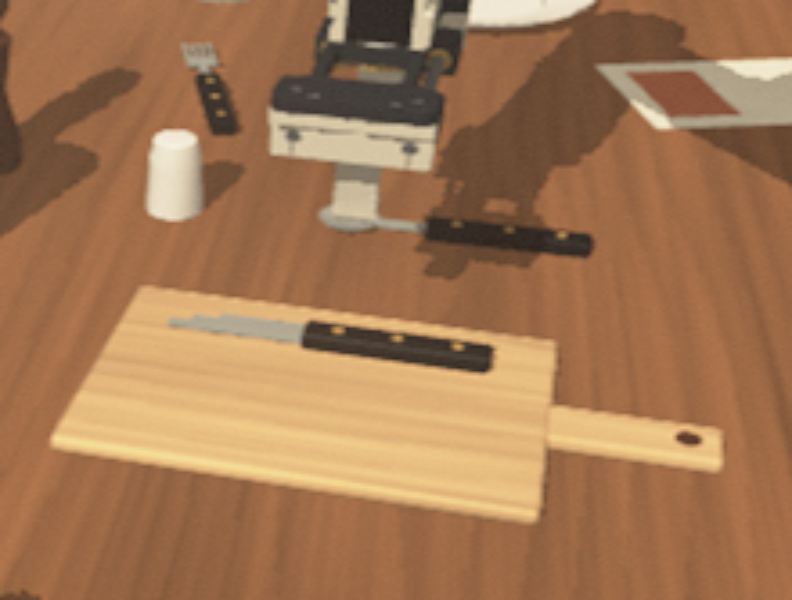

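The knife lies flat on the board's right half, blade about (235,327), handle end about (490,357), and the board has not moved. On to the fork.

```bash
python3 -m handwheel '[[-21.7,-48.7,0,0,60],[-21.7,-48.7,0,0,60],[-21.7,-48.7,0,0,60],[-21.7,-48.7,0,0,60],[-21.7,-48.7,0,0,60],[-21.7,-48.7,0,0,60],[-21.7,-48.7,0,0,60],[-21.7,-48.7,0,0,60]]'
python3 -m handwheel '[[0,0,0,-10.5,60],[0,0,0,-10.5,60],[0,0,0,-10.5,60],[0,0,0,-10.5,60],[0,0,0,-10.5,60],[0,0,0,-10.5,60],[0,0,0,-10.5,60],[0,0,0,-10.5,60]]'
python3 -m handwheel '[[0,0,10,-10,60],[0,0,15,-10,60],[0,0,15,-5,60],[0,0,0,0,60],[0,0,0,0,60],[0,0,0,0,60],[0,0,0,0,60],[0,0,0,0,60]]'
python3 - <<'E'
from h import *
from plant import vision
go(.631,-.281,.003,-75)
for n in('side',):
  c=vision.capture(n);np.savez(n+'7.npz',**c);cv2.imwrite(f'pics/{n}7.png',cv2.resize(c['color'][70:240,170:350,::-1],None,fx=4,fy=3.5))
E
```

```text
time_s: 13.45
tcp_pos: [0.6318, -0.2827, 0.143]
eef_rot: [180.0, -0.1, 176.1]
contact_force: [1.7, -0.2, -0.2]
gripper_width: 0.0596
time_s: 14.45
tcp_pos: [0.6313, -0.2809, 0.1429]
eef_rot: [179.8, 0.0, -99.5]
contact_force: [0.8, 0.1, 0.0]
gripper_width: 0.0599
time_s: 15.45
tcp_pos: [0.632, -0.2811, 0.105]
eef_rot: [-180.0, -0.0, -74.9]
contact_force: [-0.1, -0.3, -0.4]
gripper_width: 0.0599
t 15.45 shift [ -0.4   1.  102. ] turn 0.1 w 0.0599 F [-0.1 -0.3 -0.4] rot [-180.    -0.   -74.9] p [ 0.632  -0.2811  0.105 ] q6 23.0
```

View pics/side7.png

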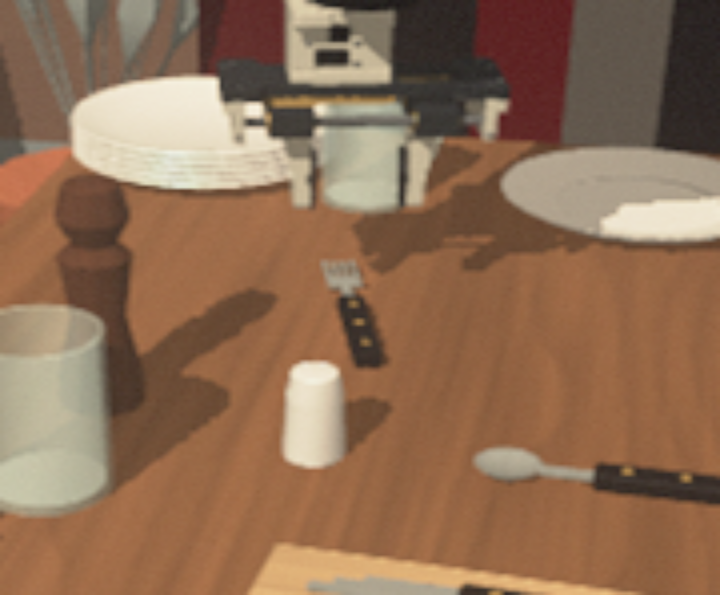

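The gripper is above the fork (handle about (360,330) in the crop), jaws straddling it. Descend, check and grip.

```bash
python3 -m handwheel '[[0,1,25,0,60],[0,0,25,0,60],[0,0,22,0,60],[0,0,13,0,60],[0,0,8,0,60],[0,0,5,0,60],[0,0,3,0,60],[0,0,0,0,60]]'
python3 - <<'E'
from h import *
from plant import vision
go(.631,-.281,.003,-75)
for n in('side',):
  c=vision.capture(n);np.savez(n+'8.npz',**c);cv2.imwrite(f'pics/{n}8.png',cv2.resize(c['color'][90:200,200:320,::-1],None,fx=5,fy=5))
E
```

```text
time_s: 16.5
tcp_pos: [0.6311, -0.2814, 0.0039]
eef_rot: [-180.0, -0.0, -74.9]
contact_force: [-1.2, -0.3, -0.7]
gripper_width: 0.06
t 16.5 shift [-0.4  0.   0.9] turn 0.1 w 0.06 F [-1.2 -0.3 -0.7] rot [-180.    -0.   -74.9] p [ 0.6311 -0.2814  0.0039] q6 23.0
```

View pics/side8.png

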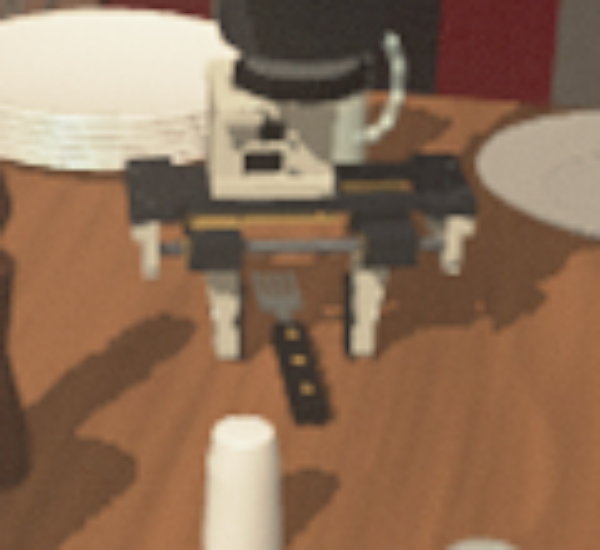

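The fingers straddle the fork's handle near its front. Gripping and lifting.

```bash
python3 -m handwheel '[[0,0,0.8,0,45],[0,0,0,0,30],[0,0,0,0,20],[0,0,0,0,10],[0,0,0,0,10],[0,0,0,0,10],[0,0,0,0,10],[0,0,0,0,10]]' 30
python3 -m handwheel '[[0,0,-3,0,10],[0,0,-7,0,10],[0,0,-20,0,10],[0,0,-30,0,10],[0,0,-35,0,10],[0,0,-35,0,10],[0,0,-25,0,10],[0,0,-10,0,10]]'
python3 - <<'E'
from h import *
from plant import vision
go(.4913,.2086,.15,-4.2)
for n in('side',):
  c=vision.capture(n);np.savez(n+'9.npz',**c);cv2.imwrite(f'pics/{n}9.png',cv2.resize(c['color'][50:240,170:390,::-1],None,fx=3,fy=3))
E
```

```text
time_s: 17.55
tcp_pos: [0.631, -0.2813, 0.0029]
eef_rot: [-180.0, -0.0, -74.9]
contact_force: [-0.6, -0.1, 1.0]
gripper_width: 0.0196
time_s: 18.55
tcp_pos: [0.6319, -0.2816, 0.1713]
eef_rot: [-179.8, -0.1, -74.9]
contact_force: [0.1, -0.2, -1.3]
gripper_width: 0.0196
t 18.55 shift [-509.9    7.7   21.3] turn -70.7 w 0.0196 F [ 0.1 -0.2 -1.3] rot [-1.798e+02 -1.000e-01 -7.490e+01] p [ 0.6319 -0.2816  0.1713] q6 23.0
```

View pics/side9.png

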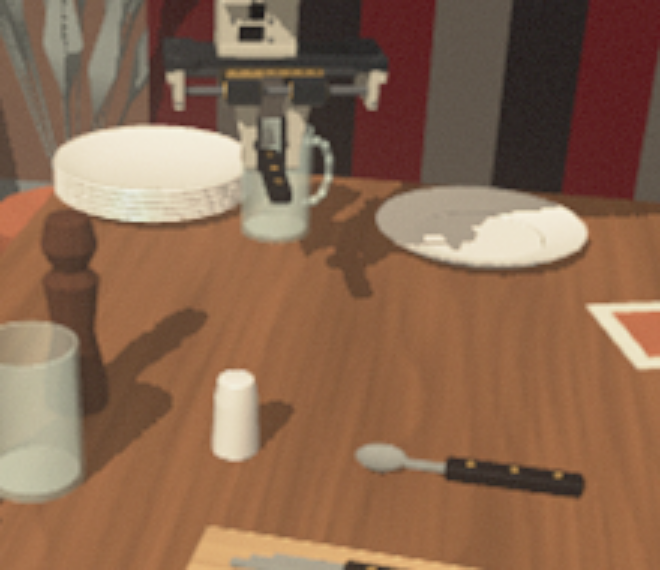

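The fork is held and lifted clear. Carrying it over the board.

```bash
python3 -m handwheel '[[-56,1,0,0,10],[-56,1,0,0,10],[-56,1,0,0,10],[-56,1,0,0,10],[-56,1,0,0,10],[-56,1,0,0,10],[-56,1,0,0,10],[-56,1,0,0,10]]'
python3 -m handwheel '[[-31,0,0,0,10],[-31,0,0,0,10],[0,0,0,-10.5,10],[0,0,0,-10.5,10],[0,0,0,-10.5,10],[0,0,0,-10.5,10],[0,0,0,-10.5,10],[0,0,0,-10.5,10]]'
python3 -m handwheel '[[0,0,10,-7.7,10],[0,0,25,0,10],[0,0,25,0,10],[0,0,25,0,10],[0,0,15,0,10],[0,0,0,0,10],[0,0,0,0,10],[0,0,0,0,10]]'
python3 - <<'E'
from h import *
from plant import vision
go(.4913,.2086,.015,-4.2)
for n in('side',):
  c=vision.capture(n);np.savez(n+'10.npz',**c);cv2.imwrite(f'pics/{n}10.png',cv2.resize(c['color'][100:330,180:430,::-1],None,fx=3,fy=2.6))
E
```

```text
time_s: 19.6
tcp_pos: [0.5051, 0.1505, 0.1674]
eef_rot: [180.0, -0.0, -74.9]
contact_force: [1.0, 0.6, -0.9]
gripper_width: 0.0195
time_s: 20.6
tcp_pos: [0.4896, 0.2085, 0.1671]
eef_rot: [179.9, 0.1, -11.5]
contact_force: [-0.6, 0.2, -0.9]
gripper_width: 0.0198
time_s: 21.6
tcp_pos: [0.4907, 0.2093, 0.0688]
eef_rot: [-179.9, -0.1, -4.2]
contact_force: [0.1, 0.2, -0.5]
gripper_width: 0.0195
t 21.6 shift [ 0.7  0.7 53.8] turn 0.0 w 0.0195 F [ 0.1  0.2 -0.5] rot [-1.799e+02 -1.000e-01 -4.200e+00] p [0.4907 0.2093 0.0688] q6 41.6
```

View pics/side10.png

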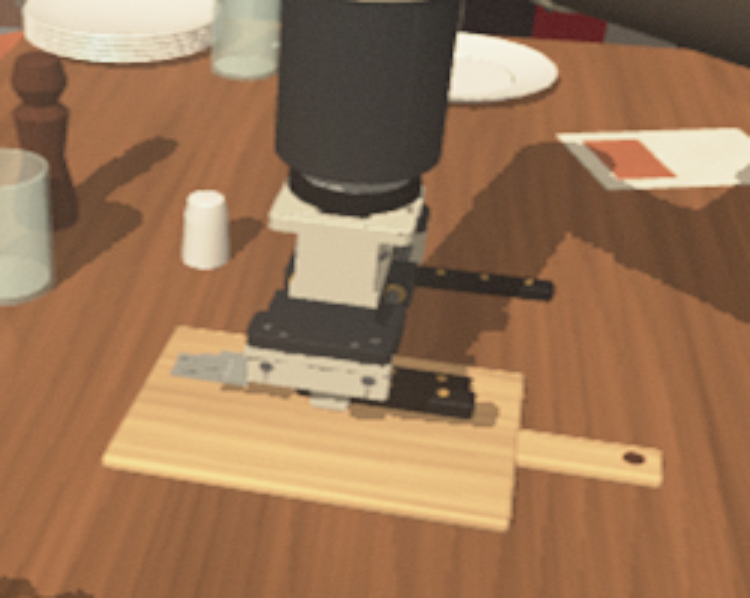

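The fork is in line above the left half, handle towards the board's handle. Lowering to just above contact, then feeling for it.

```bash
python3 -m handwheel '[[0,0,20,0,10],[0,0,15,0,10],[0,0,8,0,10],[0,0,5,0,10],[0,0,2.5,0,10],[0,0,0,0,10],[0,0,0,0,10],[0,0,0,0,10]]'
python3 -m handwheel '[[0,0,0.7,0,10],[0,0,0,0,10],[0,0,0.7,0,10],[0,0,0,0,10],[0,0,0.5,0,10],[0,0,0,0,10],[0,0,0,0,10],[0,0,0,0,10]]'
```

```text
time_s: 22.65
tcp_pos: [0.4903, 0.209, 0.0176]
eef_rot: [-180.0, -0.0, -4.2]
contact_force: [-0.2, 0.9, -1.3]
gripper_width: 0.0197
time_s: 23.65
tcp_pos: [0.4902, 0.2089, 0.0155]
eef_rot: [-180.0, -0.0, -4.2]
contact_force: [0.9, -1.2, -1.1]
gripper_width: 0.0196
```

```bash
python3 -m handwheel '[[0,0,0.4,0,10],[0,0,0,0,10],[0,0,0,0,10],[0,0,0.4,0,10],[0,0,0,0,10],[0,0,0,0,10],[0,0,0,0,10],[0,0,0,0,10]]'
```

```text
time_s: 24.65
tcp_pos: [0.4902, 0.2089, 0.0148]
eef_rot: [-180.0, -0.0, -4.2]
contact_force: [-1.7, 0.2, 5.3]
gripper_width: 0.0197
```

Contact (5.3 N). Release, rise, and move off so the top camera can see.

```bash
python3 -m handwheel '[[0,0,0,0,24],[0,0,0,0,30],[0,0,0,0,40],[0,0,0,0,44],[0,0,0,0,44],[0,0,0,0,44],[0,0,-3,0,44],[0,0,-5,0,44]]'
python3 -m handwheel '[[0,0,-12,0,44],[0,0,-25,0,44],[0,0,-35,0,44],[0,0,-40,0,44],[0,0,-40,0,44],[0,0,-35,0,44],[0,0,-10,0,44],[0,0,0,0,44]]'
python3 -m handwheel '[[0,58,0,0,44],[0,58,0,0,44],[0,58,0,0,44],[0,58,0,0,44],[0,58,0,0,44],[0,58,0,0,44],[0,58,0,0,44],[0,58,0,0,44]]'
python3 - <<'E'
from h import *
from plant import vision
go(.4913,.2086,.015,-4.2)
for n in('side','top'):
  c=vision.capture(n);np.savez(n+'11.npz',**c);cv2.imwrite(f'pics/{n}11.png',c['color'][...,::-1])
for n,p,z in [('bTL',(110,167),.012),('bTR',(190,170),.012),('bBR',(183,287),.012),('bBL',(103,283),.012)]: print(n,ray(c,p,z).round(3))
print('left',blob(c,(105,200,145,282),dark,.026));print('right',blob(c,(148,200,185,282),dark,.026))
E
```

```text
time_s: 25.65
tcp_pos: [0.4901, 0.2089, 0.0228]
eef_rot: [180.0, 0.0, -4.2]
contact_force: [0.3, 0.4, -0.3]
gripper_width: 0.0443
time_s: 26.65
tcp_pos: [0.4902, 0.209, 0.2206]
eef_rot: [-179.9, -0.1, -4.2]
contact_force: [0.7, -0.4, -0.3]
gripper_width: 0.0439
time_s: 27.65
tcp_pos: [0.4553, -0.2555, 0.2184]
eef_rot: [-180.0, 0.1, -4.2]
contact_force: [1.7, -1.4, 0.8]
gripper_width: 0.0438
t 27.65 shift [   2.2 -465.5  203.4] turn 0.0 w 0.0438 F [ 1.7 -1.4  0.8] rot [-1.8e+02  1.0e-01 -4.2e+00] p [ 0.4553 -0.2555  0.2184] q6 93.6
bTL [0.631 0.243 0.012]
bTR [0.619 0.065 0.012]
bBR [0.365 0.085 0.012]
bBL [0.378 0.26  0.012]
left (array([0.4595118, 0.207965 ], dtype=float32), (0.46009135246276855, 0.20844991505146027), (0.0168182123452425, 0.10307254642248154), np.float64(176.1253275534697))Traceback (most recent call last):
  File "<stdin>", line 7, in <module>
  File "h.py", line 10, in blob
    k=1+np.argmax(st[1:,4]); v,u=np.nonzero(l==k)
        ~~~~~~~~~^^^^^^^^^^
    return _wrapfunc(a, 'argmax', axis=axis, out=out, **kwds)
    return bound(*args, **kwds)
ValueError: attempt to get argmax of an empty sequence
```

View pics/top11.png

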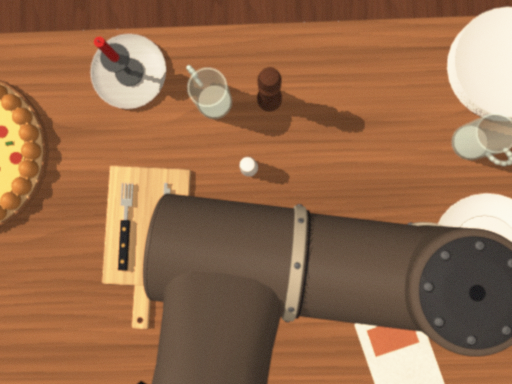

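View pics/side11.png

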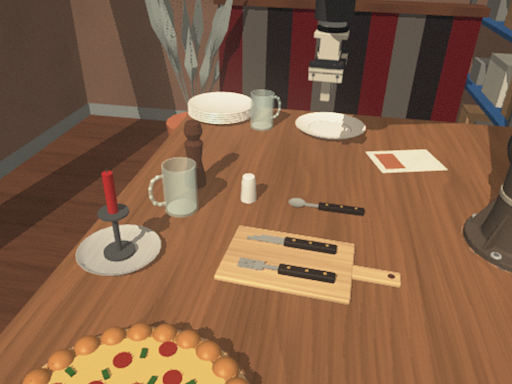

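The top view shows the fork in the left half (head about (126,195), handle about (124,245)); the arm hides most of the knife. The side view shows both lying flat, knife at about (290,243) and fork at about (285,270), handles towards the board's handle. Last check that the board and bystanders have not moved, then hand in.

```bash
python3 - <<'E'
from h import *
from plant import r
a,b=np.load('side0.npz')['color'].astype(int),np.load('side11.npz')['color'].astype(int)
for n,(u0,v0,u1,v1) in dict(spoon=(285,195,368,218),salt=(238,170,260,205),mug=(148,155,198,216),mill=(186,120,205,150),bhandle=(350,260,402,290),bedge=(215,255,240,290)).items():
    print(n,np.abs(a-b)[v0:v1,u0:u1].mean().round(1))
print(r.close_job())
E
```

```text
spoon 2.1
salt 2.8
mug 2.4
mill 2.2
bhandle 2.1
bedge 2.6
the job is handed in; nothing more can be done
None
```

The knife and the fork now lie flat on the board, side by side along it. Both handles point towards the board's handle. Seen from that end, the fork is in the left half and the knife in the right. I lowered each one until I felt about 5–6 N of contact, then released it. The job was handed in at about 28 s of the 67 s allowed.

- **Board and bystanders:** comparing the first and last side pictures, the board, spoon, salt, pepper mill and glass mug show only noise-level differences (mean 2–3 grey levels), so none of them moved visibly.
- **Fork position:** the last top view measured it about 45 mm left of the board's centre line and parallel to the board.
- **One check failed:** I could not measure the knife's final position from the top view because the arm was in the way. It was confirmed by eye in the side pictures, and the gripper released it about 44 mm right of the centre line.

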